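Close up a row of set-up blocks in the inspection channel

ROBOT

A 6-joint arm with a two-finger parallel gripper is mounted at the origin on the work surface. World frame = base frame: x ahead of the robot, y to its left, z up, the work surface at z = 0. Lengths are in m, angles in rad, forces in N, time in s.
With the tool pointing down it reaches from about 0.225 to 0.875 m from the base axis. Payload 3.4 kg.
Tool frame: the origin (TCP) lies at the very end of the fingers, on their centre line; the grasp point (between the pads) lies manip.grip_point_offset behind it (manip.grip_point_offset is the distance from the TCP to the grasp point, in m); z points along the fingers, y is the line along which they close (so a half turn about z gives the same grasp; the last joint's range is limited). The gripper opens to 85 mm and grips with 20 to 120 N. Pads are 22 mm wide; open, the fingers measure 114 mm over their backs; the gripper's body (76 mm by 85 mm) begins 54 mm behind the grasp point. The pads swing forward as they close: fully open they stand 13 mm farther back than shut.
Start: joints at [-1.335, 0.276, 1.505, -0, 1.361, -0.121], TCP at [0.201, -0.539, 0.231] pointing down, gripper open.
Joint ranges: [-2.89, 2.89], [-0.75, 2.08], [0.22, 2.7], [-1.18, 4.32], [0.11, 2.71], [-2.7, 2.7]. Speed limits (rad/s): [2.57, 2.57, 3.14, 3.14, 3.14, 3.14].

INTERFACE

Orientations are given as a unit quaternion [w, x, y, z].
In Python, from rig import manip gives the robot as it stands.
- The arm moves only by the shell command python3 -m pendant 'ROWS' [FORCE]. ROWS is JSON, a list of rows, each an object of numbers: "jaw": the opening, from -1 (shut) to 1 (fully open); "tx", "ty", "tz": the shift along the world's x, y, z in cm; "ax", "ay", "az": the turn, a rotation vector about the world's x, y, z in degrees. In form: [{"jaw": .., "tx": .., "ty": .., "tz": .., "ax": .., "ay": .., "az": ..}, ...]. A call has 1 to 10 rows; each row is the pose to reach, as a shift and turn from the pose commanded when the call began; what a row does not reach only later rows make up. A row lasts 1/8 s, in which the tool goes at most 62.5 mm and 10.7 degrees, less where a joint would pass 70% of its speed; a pose out of reach is approached as far as the arm can. A call with a gripper value outside its range is refused whole. The fingers move at their own pace and stop on an object; FORCE is the grip in N (left out, the last holds). Time passes only in rows, so rows that repeat a pose let the fingers close. It gives the time, the measured TCP pose, the force, the opening and the grip force at its end, in the units of the state.
- manip.get_state(): the state, without advancing time (a new reading comes with each control period).
- manip.get_image(name): name is "scene" or "top"; returns a dict with "pixels" (400x640x3 uint8, blue, green, red), "depth" (400x640 float32, m along the optical axis (not along the pixel's ray), 0 where there is no reading), "fx", "fy", "cx", "cy" (pixels), "pose" (4x4, takes a point from camera to world coordinates). Camera axes: x right, y down, z forward; pixel columns grow to the right and rows downward; lengths in m; the calibration is good to about 2 mm. A picture is of the moment at which its call begins.
- manip.sign_off(): hands the job in; it is judged then, once.
The state is a dict: "clock": time; "qpos": joint angles; "qd": joint speeds; "effort": joint torques, N m; "position": TCP position; "ee_rot": TCP orientation; "contact_force": force on the tool from outside, world axes, zero at the start; "moment": the same for the moment, N m; "width": finger opening in m; "gripper_force": force on a finger pad.
Only numpy, scipy, OpenCV 4.12 (cv2) and the standard library are available. Lean on these libraries where they do the work, as an engineer would, in place of code of your own. Each camera call takes 0.05 s, during which the arm holds its last target. There are 200 camera calls.

TASK

Put the loose set-up block, standing as it is, into the fixture's channel by its flared mouth end, and slide it in under the bridge until the row is closed up: loose block flush against the block already in the channel, and that block up against the pad of the end stop's screw, with no gaps left. Push gently: the stop is only lightly clamped, and it and its screw must stay as set. Leave the V-block, the bushing and the screwdriver where they are.

Things in the scene. Friction and masses are not known exactly. Their poses are not given: they have to be found in the camera images.
- fixture: Steel inspection fixture, fixed on the desk: plate 340 x 90 x 8 mm, from x = -190 to +150 mm, with a straight channel along x, pushed into along +x. Origin: on the desk under the channel's centre line; z up. Channel: floor 8 mm above the desk, 29 mm wide inside, walls 10 mm thick with tops 24 mm above the desk, open above, x = -150 to +140 mm
- mouth (a point): Centre of the channel's open mouth on the channel floor, at x = -150 mm of the fixture, axes as the fixture's. From here guides of the walls' height flare out to about 45 mm wide at x = -180 mm
- bridge (a point): Middle of the underside of the hold-down bridge across the channel, 61 mm above the desk, at x = -30 mm of the fixture. The bridge is a bar 20 mm long in x, 70 mm across, top 69 mm above the desk, with a leg outside each wall. A standing block passes under it with 3 mm to spare
- stop_face (a point): Dark end stop in the channel, 27.5 mm wide, 42 mm high, round black clamp knob on top. This point: centre of its face towards the mouth (-x), 25 mm above the channel floor, at x = +89 to +99 mm of the fixture, axes as the fixture's. A steel adjusting screw with a round pad, 20 mm across, juts 4 to 24 mm out of it towards -x, set anew each time, not measured. A push above about 20 N shifts the stop
- row_block: Aluminium set-up block, 75 long (its x) x 25 thick (its y) x 50 mm high (z), about 0.25 kg, with dark drilled holes; already standing loose in the channel between bridge and stop, with a gap to the stop; its x axis points to the stop. Origin: centre of the underside
- loose_block: Loose aluminium set-up block, the same as the one in the channel: 75 long (its x) x 25 thick (its y) x 50 mm high (z), about 0.25 kg, standing on the desk on its long narrow side. Origin: centre of the underside. Either end may go first
- v_block: Bystander: steel V-block, 50 x 50 x 45 mm, standing on the desk. Origin: centre of the underside. Leave it alone
- bushing: Bystander: dark steel flanged bushing, flange 54 mm across below, body 36 mm across, 55 mm high. Origin: centre of the underside. Leave it alone
- screwdriver: Bystander: screwdriver lying on the desk, about 200 mm long along its x. Leave it alone
There are look-alikes about, which are no part of the job. What is shaped like the loose_block but turquoise or yellow is not meant.

How it is judged:
By the outcome, as a careful person would: the job done as asked, in the order asked, and still so for the second after the job is handed in, with the robot touching nothing.
It also fails if it takes over 54 s, if anything falls off the work surface, if the arm or the gripper's body presses on something with over 40 N, if the wrist force passes 120 N, or if a joint passes its speed limit or range.

## Working session

There is one attempt and no reset: what is moved stays moved. The work goes in short steps, Python scripts to look and compute and a shell command to move; the robot and the scene stay as the last step left them, time stands still between calls to the robot, and variables do not carry over. Pictures are saved under pics/ and viewed, at most 10 in all, crops included, and the job is handed in when it is done.

```bash
mkdir -p pics; cat > h.py <<'E'
import numpy as np, cv2
from rig import manip
def grab(n):
    d=manip.get_image(n); np.savez(f'{n}.npz',**{k:np.array(v) for k,v in d.items()}); return d
def pts(d):
    z=np.array(d['depth']);v,u=np.indices(z.shape)
    P=np.stack([(u-d['cx'])/d['fx']*z,(v-d['cy'])/d['fy']*z,z],-1)
    T=np.array(d['pose']);W=P@T[:3,:3].T+T[:3,3];W[z==0]=np.nan;return W
def ray(d,u,v,h):
    T=np.array(d['pose']);r=T[:3,:3]@np.array([(u-d['cx'])/d['fx'],(v-d['cy'])/d['fy'],1]);o=T[:3,3]
    return o+r*(h-o[2])/r[2]
E
python3 - <<'E'
from h import *
print(manip.get_state(),manip.grip_point_offset)
for n in('top','scene'):
    d=grab(n);cv2.imwrite(f'pics/{n}0.png',d['pixels']);print(n,d['pose'],d['fx'],d['cx'],d['cy'])
E
```

```text
{'clock': 0.0, 'qpos': array([-1.33498789e+00,  2.76612824e-01,  1.50614295e+00,  2.50547920e-05,
        1.36072250e+00, -1.21014190e-01]), 'qd': array([-1.69160010e-03,  2.72053672e-04,  5.81378097e-04,  9.23812012e-04,
       -2.83550242e-05,  1.32858045e-03]), 'effort': array([ 4.16894036e-04, -4.16768003e+01, -2.45803463e+01, -2.06740051e-04,
        1.11413226e-02,  3.91983022e-06]), 'position': array([ 0.20071564, -0.5382551 ,  0.23042565]), 'ee_rot': array([-9.41960559e-04,  9.84126901e-01,  1.77463666e-01, -4.18555502e-05]), 'contact_force': array([-0.46815986, -0.40122746, -0.12753112]), 'moment': array([ 0.00950052, -0.01189085, -0.03142112]), 'gripper_force': 0.0, 'width': 0.08520383374712087} 0.0187
top [[ 0.02214444 -0.999318    0.0295491   0.53265046]
 [-0.99912135 -0.0231727  -0.03492207 -0.04872104]
 [ 0.03558299 -0.0287498  -0.9989531   0.94299912]
 [ 0.          0.          0.          1.        ]] 365.60104651666086 320.78150599091236 196.49384869065335
scene [[ 0.61048608  0.66645464 -0.42795439  0.99331593]
 [ 0.79197081 -0.52009515  0.31981757 -0.38702375]
 [-0.0094331  -0.53417156 -0.84532347  0.91817619]
 [ 0.          0.          0.          1.        ]] 382.9869336729828 320.66455999760774 201.51193617060235
```

View pics/top0.png

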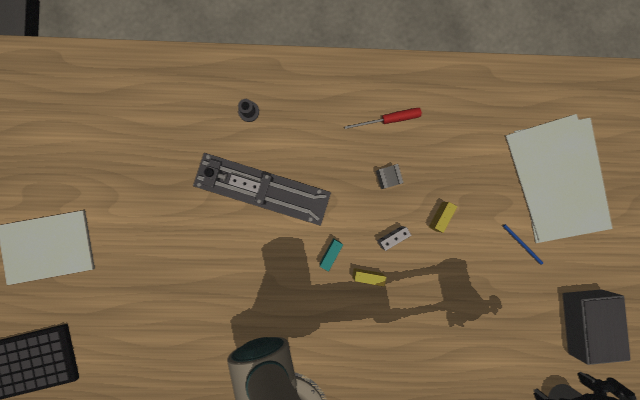

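View pics/scene0.png

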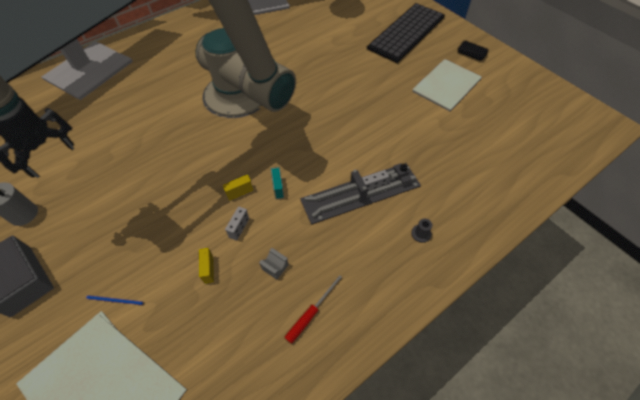

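The top view shows the fixture at about (195–330, 153–225), with its mouth at the right and the stop knob at (208,172). The loose block is at (394,237), with turquoise and yellow decoys at (331,254), (370,277) and (445,216). The scene view has the loose block at (237,222) and the fixture at (302–420, 165–220).

```bash
python3 - <<'E'
from h import *
d=dict(np.load('top.npz'));s=dict(np.load('scene.npz'))
a=cv2.resize(d['pixels'][145:255,185:415],None,fx=3.4,fy=3.4,interpolation=cv2.INTER_CUBIC)[:300]
a=cv2.resize(d['pixels'][145:255,185:415],(782,374),interpolation=cv2.INTER_CUBIC)
b=cv2.resize(s['pixels'][155:245,220:430],(525,225),interpolation=cv2.INTER_CUBIC)
o=np.zeros((600,782,3),np.uint8);o[:374]=a;o[375:600,:525]=b
cv2.imwrite('pics/crop.png',cv2.convertScaleAbs(o,alpha=1.6))
for n,D,(v0,v1,u0,u1) in(('top',d,(222,255,372,416)),('scene',s,(200,245,220,255))):
    W=pts(D);w=W[v0:v1,u0:u1];hsv=cv2.cvtColor(D['pixels'],cv2.COLOR_BGR2HSV)[v0:v1,u0:u1]
    print(n,'desk z',np.nanmedian(w[...,2]))
    m=(w[...,2]>.04)&(hsv[...,1]<90);p=w[m];print(m.sum(),np.nanmedian(p[:,2]),np.nanpercentile(p[:,2],[5,95]))
    t=(np.abs(w[...,2]-np.nanmedian(p[:,2]))<.006)&(hsv[...,1]<90)
    v,u=np.nonzero(t); X=np.array([ray(D,x+u0,y+v0,.05)[:2] for x,y in zip(u,v)],np.float32)
    print(cv2.minAreaRect(X*1000))
W=pts(d)[145:235,185:340];
for lo,hi in((.004,.012),(.018,.03),(.045,.056),(.056,.064),(.064,.074)):
    m=(W[...,2]>lo)&(W[...,2]<hi);p=W[m];print(lo,m.sum(),np.median(p,0),cv2.minAreaRect((p[:,:2]*1000).astype(np.float32)))
m=(W[...,2]>.004);print('all',cv2.minAreaRect((W[m][:,:2]*1000).astype(np.float32)))
E
```

```text
top desk z 0.0012437210962267242
332 0.05013290835557399 [0.04643243 0.05259929]
((460.7856750488281, -264.69024658203125), (25.64572525024414, 75.02758026123047), 31.70902442932129)
scene desk z 0.0021930762347866506
291 0.05075695925206758 [0.04301013 0.05339382]
((460.7539978027344, -267.61834716796875), (27.295394897460938, 76.32608795166016), 31.420927047729492)
0.004 2951 [0.56688617 0.03324372 0.00819697] ((575.3090209960938, 70.80569458007812), (228.0266876220703, 387.4391784667969), 1.1223888397216797)
0.018 862 [0.57377885 0.05052786 0.02423745] ((574.77587890625, 70.07456970214844), (319.5907897949219, 66.08094787597656), 74.38033294677734)
0.045 107 [0.60462009 0.18005279 0.05080006] ((595.0147094726562, 127.52333068847656), (161.5740203857422, 58.22988510131836), 74.11268615722656)
0.056 335 [0.58770207 0.11047246 0.05857727] ((592.4427490234375, 123.95451354980469), (153.70108032226562, 65.28492736816406), 74.03176879882812)
0.064 278 [0.57803266 0.06112053 0.06913261] ((592.3880615234375, 125.60963439941406), (156.58689880371094, 69.310791015625), 74.01905822753906)
all ((575.3090209960938, 70.80569458007812), (228.0266876220703, 387.4391784667969), 1.1223888397216797)
```

View pics/crop.png

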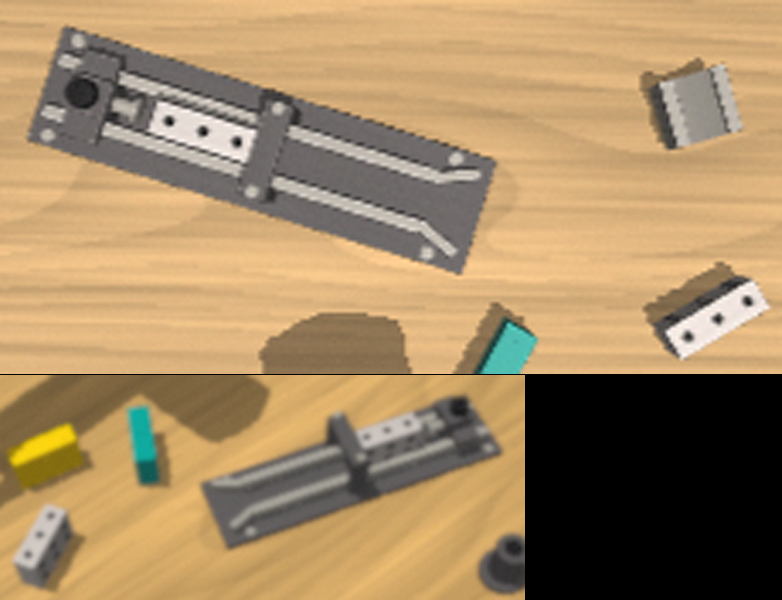

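The crop confirms it: the row block sits left of the bridge, the screw pad is at about (140,110) in the crop, the mouth is at about (460,215), and the loose block lies clear at (715,318). Next I fit the plate and wall lines precisely.

```bash
python3 - <<'E'
from h import *
for n,(v0,v1,u0,u1) in(('top',(145,232,185,340)),('scene',(158,228,295,425))):
    D=dict(np.load(n+'.npz'));c=D['pixels'][v0:v1,u0:u1];h=cv2.cvtColor(c,cv2.COLOR_BGR2HSV);W=pts(D)[v0:v1,u0:u1]
    m=((h[...,1]<75)).astype(np.uint8);k=max(cv2.findContours(m,cv2.RETR_EXTERNAL,cv2.CHAIN_APPROX_NONE)[0],key=cv2.contourArea)[:,0]
    X=np.array([ray(D,x+u0,y+v0,.008)[:2]*1000 for x,y in k],np.float32)
    r=cv2.minAreaRect(X);print(n,'plate',r)
    b=cv2.boxPoints(r);L=[(b[i]-b[(i+1)%4]) for i in(0,1)];e=max(L,key=np.linalg.norm);e=e/np.linalg.norm(e);e*=np.sign(e[1]);nrm=np.array([-e[1],e[0]])
    # wall tops: bright grey pixels, cast on z=24 mm
    g=(h[...,1]<75)&(h[...,2]>(115 if n=='top' else 95))&(np.abs(W[...,2]-.024)<.008)
    v,u=np.nonzero(g);P=np.array([ray(D,x+u0,y+v0,.024)[:2]*1000 for x,y in zip(u,v)]);o=np.array(r[0])+20*e
    q=np.c_[(P-o)@e,(P-o)@nrm];print('ang',np.degrees(np.arctan2(e[1],e[0])),'origin',o,len(q),'z',np.median(W[g][:,2]))
    for sg in(1,-1):
        t=q[(q[:,0]>-140)&(q[:,0]<60)&(q[:,1]*sg>10)&(q[:,1]*sg<35)]
        if len(t)>10: print(sg,len(t),'slope deg',np.degrees(np.polyfit(t[:,0],t[:,1],1)[0]),'offs at -100',np.polyval(np.polyfit(t[:,0],t[:,1],1),-100))
    if n=='top':
        q=np.c_[((W[...,:2]*1000-o)@e).ravel(),((W[...,:2]*1000-o)@nrm).ravel(),W[...,2].ravel()*1000]
        for a in range(-50,110,5):
            t=q[(abs(q[:,0]-a)<3)&(abs(q[:,1])<8)];print(a,np.round(np.median(t[:,2]),1),end='; ')
E
```

```text
top plate ((576.5792846679688, 69.03602600097656), (338.59619140625, 89.66449737548828), 74.0909652709961)
ang 74.090965 origin [582.06150055  88.26998901] 579 z 0.02434196875114203
1 216 slope deg -0.07692106566828255 offs at -100 19.918962321456497
-1 179 slope deg -0.8110341368163633 offs at -100 -19.01390478513776
-50 8.8; -45 7.9; -40 8.6; -35 67.9; -30 69.4; -25 70.5; -20 68.4; -15 58.8; -10 57.7; -5 58.3; 0 58.4; 5 58.6; 10 58.3; 15 57.9; 20 58.3; 25 58.6; 30 58.9; 35 57.8; 40 58.8; 45 58.2; 50 58.3; 55 58.2; 60 nan; 65 9.6; 70 25.3; 75 36.2; 80 36.4; 85 37.7; 90 41.3; 95 50.9; 100 62.6; 105 64.5; scene plate ((560.73876953125, 72.5712890625), (338.22412109375, 122.13362121582031), 73.987548828125)
ang 73.98755 origin [566.25569439  91.79532433] 269 z 0.025053340053851514
-1 62 slope deg -0.5469609323603353 offs at -100 -32.76135796584131
  return _methods._mean(a, axis=axis, dtype=dtype,
  ret = ret.dtype.type(ret / rcount)
```

```bash
python3 -m pendant '[{"jaw":1,"tx":10,"ty":10,"tz":0,"az":30},{"jaw":1,"tx":27,"ty":25.7,"tz":-5,"az":101.3},{"jaw":1,"tx":27,"ty":25.7,"tz":-11,"az":101.3},{"jaw":1,"tx":27,"ty":25.7,"tz":-11,"az":101.3},{"jaw":1,"tx":27,"ty":25.7,"tz":-11,"az":101.3},{"jaw":1,"tx":27,"ty":25.7,"tz":-11,"az":101.3},{"jaw":1,"tx":27,"ty":25.7,"tz":-11,"az":101.3},{"jaw":1,"tx":27,"ty":25.7,"tz":-11,"az":101.3},{"jaw":1,"tx":27,"ty":25.7,"tz":-11,"az":101.3},{"jaw":1,"tx":27,"ty":25.7,"tz":-11,"az":101.3}]'; python3 -m pendant '[{"jaw":1,"tx":0},{"jaw":1,"tx":0},{"jaw":1,"tx":0},{"jaw":1,"tx":0}]'
python3 -c "
from h import *
from scipy.spatial.transform import Rotation as R
s=manip.get_state();q=s['ee_rot'];y=R.from_quat([*q[1:],q[0]]).as_matrix();print(s['position'],np.degrees(np.arctan2(y[1,1],y[0,1])),s['qpos'])"
```

```text
[ 0.20071023 -0.53833407  0.23052761] -69.55836962640639 [-1.33501541e+00  2.76539146e-01  1.50599246e+00  2.53804807e-06
  1.36071303e+00 -1.20993200e-01]invalid input at $[0]: expected keys jaw, tx, ty, tz, ax, ay, az
invalid input at $[0]: expected keys jaw, tx, ty, tz, ax, ay, az
```

```bash
cat > st.py <<'E'
from h import *
from scipy.spatial.transform import Rotation as R
s=manip.get_state();q=s['ee_rot'];y=R.from_quat([*q[1:],q[0]]).as_matrix();p=s['position']*1000
e=np.array([np.cos(np.radians(73.9)),np.sin(np.radians(73.9))]);o=np.array([582,88.3]);d=p[:2]-o
print('t',round(s['clock'],2),'p',p.round(1),'yawY',np.degrees(np.arctan2(y[1,1],y[0,1])).round(2),'fix x,y',(d@e).round(1),(d@[-e[1],e[0]]).round(1),'F',s['contact_force'].round(1),'F along',(s['contact_force'][:2]@e).round(2),'w',round(s['width']*1000,1),'g',s['gripper_force'])
E
python3 -m pendant '[{"jaw":1,"tx":10,"ty":10,"tz":0,"ax":0,"ay":0,"az":30},{"jaw":1,"tx":27,"ty":25.7,"tz":-5,"ax":0,"ay":0,"az":101.3},{"jaw":1,"tx":27,"ty":25.7,"tz":-11,"ax":0,"ay":0,"az":101.3},{"jaw":1,"tx":27,"ty":25.7,"tz":-11,"ax":0,"ay":0,"az":101.3},{"jaw":1,"tx":27,"ty":25.7,"tz":-11,"ax":0,"ay":0,"az":101.3},{"jaw":1,"tx":27,"ty":25.7,"tz":-11,"ax":0,"ay":0,"az":101.3},{"jaw":1,"tx":27,"ty":25.7,"tz":-11,"ax":0,"ay":0,"az":101.3},{"jaw":1,"tx":27,"ty":25.7,"tz":-11,"ax":0,"ay":0,"az":101.3},{"jaw":1,"tx":27,"ty":25.7,"tz":-11,"ax":0,"ay":0,"az":101.3},{"jaw":1,"tx":27,"ty":25.7,"tz":-11,"ax":0,"ay":0,"az":101.3}]'; python3 -m pendant '[{"jaw":1,"tx":0,"ty":0,"tz":0,"ax":0,"ay":0,"az":0},{"jaw":1,"tx":0,"ty":0,"tz":0,"ax":0,"ay":0,"az":0},{"jaw":1,"tx":0,"ty":0,"tz":0,"ax":0,"ay":0,"az":0}]'
python3 st.py
```

```text
clock: 1.35
position: [0.4707, -0.2814, 0.1208]
ee_rot: [-0.001, 0.485, 0.874, 0.0]
contact_force: [-0.0, -0.4, 0.2]
width: 0.0852
gripper_force: 0.0
clock: 1.72
position: [0.4707, -0.2818, 0.1212]
ee_rot: [-0.0, 0.487, 0.873, 0.0]
contact_force: [1.6, -0.4, -0.3]
width: 0.0855
gripper_force: 0.0
t 1.73 p [ 470.7 -281.8  121.2] yawY 31.7 fix x,y -386.4 4.3 F [ 1.6 -0.4 -0.3] F along 0.07 w 85.5 g 0.0
```

```bash
python3 -m pendant '[{"jaw":1,"tx":0,"ty":0,"tz":-5,"ax":0,"ay":0,"az":0},{"jaw":1,"tx":0,"ty":0.1,"tz":-10,"ax":0,"ay":0,"az":0},{"jaw":1,"tx":0,"ty":0.1,"tz":-10,"ax":0,"ay":0,"az":0},{"jaw":0,"tx":0,"ty":0.1,"tz":-10,"ax":0,"ay":0,"az":0},{"jaw":-1,"tx":0,"ty":0.1,"tz":-10,"ax":0,"ay":0,"az":0},{"jaw":-1,"tx":0,"ty":0.1,"tz":-10,"ax":0,"ay":0,"az":0},{"jaw":-1,"tx":0,"ty":0.1,"tz":-10,"ax":0,"ay":0,"az":0},{"jaw":-1,"tx":0,"ty":0.1,"tz":-10,"ax":0,"ay":0,"az":0},{"jaw":-1,"tx":0,"ty":0.1,"tz":-10,"ax":0,"ay":0,"az":0},{"jaw":-1,"tx":0,"ty":0.1,"tz":-10,"ax":0,"ay":0,"az":0}]' 40 ; python3 st.py
python3 - <<'E'
from h import *
d=grab('top');s=grab('scene')
a=cv2.resize(d['pixels'][195:275,320:440],(480,320));b=cv2.resize(s['pixels'][180:260,190:270],(320,320))
cv2.imwrite('pics/g1.png',cv2.convertScaleAbs(np.hstack([a,b]),alpha=1.5))
E
```

```text
clock: 2.98
position: [0.4716, -0.2816, 0.0229]
ee_rot: [0.001, 0.487, 0.874, -0.0]
contact_force: [-1.0, 0.8, 6.0]
width: 0.0242
gripper_force: 40.6
t 2.98 p [ 471.6 -281.6   22.9] yawY 31.75 fix x,y -386.0 3.5 F [-1.   0.8  6. ] F along 0.54 w 24.2 g 40.57928681373596
```

View pics/g1.png

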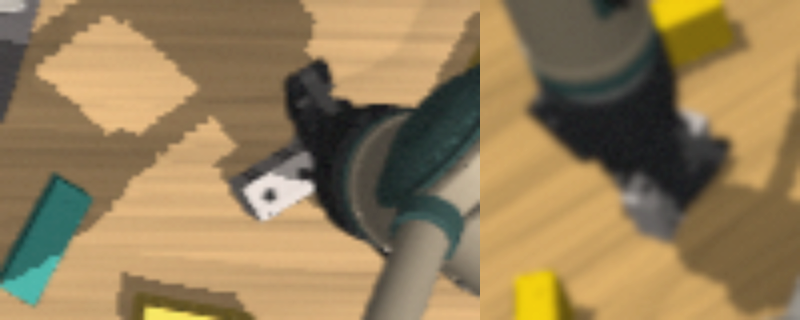

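The block is gripped (opening 24.2 mm, 40.6 N), and the lead end sticks out at (270,190) in the left crop. Next I lift it, carry it to the mouth and turn it.

```bash
python3 -m pendant '[{"jaw":-1,"tx":0,"ty":0,"tz":3,"ax":0,"ay":0,"az":0},{"jaw":-1,"tx":0,"ty":0,"tz":6,"ax":0,"ay":0,"az":0},{"jaw":-1,"tx":0.5,"ty":2,"tz":9,"ax":0,"ay":0,"az":-8},{"jaw":-1,"tx":2,"ty":6,"tz":9,"ax":0,"ay":0,"az":-17},{"jaw":-1,"tx":3.5,"ty":11,"tz":9,"ax":0,"ay":0,"az":-26},{"jaw":-1,"tx":4.5,"ty":14.5,"tz":9,"ax":0,"ay":0,"az":-36},{"jaw":-1,"tx":5.1,"ty":16.5,"tz":8,"ax":0,"ay":0,"az":-44},{"jaw":-1,"tx":5.1,"ty":16.5,"tz":7,"ax":0,"ay":0,"az":-47.9},{"jaw":-1,"tx":5.1,"ty":16.5,"tz":6,"ax":0,"ay":0,"az":-47.9},{"jaw":-1,"tx":5.1,"ty":16.5,"tz":6,"ax":0,"ay":0,"az":-47.9}]' >/dev/null; python3 -m pendant '[{"jaw":-1,"tx":0,"ty":0,"tz":0,"ax":0,"ay":0,"az":0},{"jaw":-1,"tx":0,"ty":0,"tz":0,"ax":0,"ay":0,"az":0}]'>/dev/null; python3 st.py
python3 - <<'E'
from h import *
d=grab('top');s=grab('scene')
a=cv2.resize(d['pixels'][140:240,250:370],(480,400));b=cv2.resize(s['pixels'][160:260,240:320],(320,400))
cv2.imwrite('pics/g2.png',cv2.convertScaleAbs(np.hstack([a,b]),alpha=1.5))
E
```

```text
t 4.58 p [ 522.1 -116.2   81.7] yawY -16.17 fix x,y -213.1 0.8 F [ 0.4  0.5 -1.7] F along 0.57 w 24.4 g 40.0317656993866
```

View pics/g2.png

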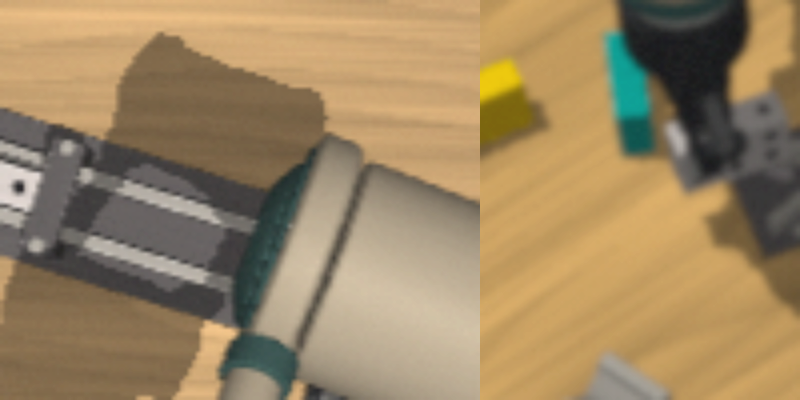

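The block hangs at the mouth in the scene crop, at about (735,140), in line with the channel. I lower it in steps.

```bash
python3 -m pendant '[{"jaw":-1,"tx":0.1,"ty":0,"tz":-2.5,"ax":0,"ay":0,"az":0},{"jaw":-1,"tx":0.1,"ty":0,"tz":-4,"ax":0,"ay":0,"az":0},{"jaw":-1,"tx":0.1,"ty":0,"tz":-4.6,"ax":0,"ay":0,"az":0},{"jaw":-1,"tx":0.1,"ty":0,"tz":-4.9,"ax":0,"ay":0,"az":0},{"jaw":-1,"tx":0.1,"ty":0,"tz":-4.9,"ax":0,"ay":0,"az":0}]' >/dev/null;python3 st.py;  python3 -m pendant '[{"jaw":-1,"tx":0,"ty":0,"tz":-0.05,"ax":0,"ay":0,"az":0},{"jaw":-1,"tx":0,"ty":0,"tz":-0.05,"ax":0,"ay":0,"az":0}]'>/dev/null; python3 st.py

```

```text
t 5.3 p [ 523.1 -115.9   32.5] yawY -16.16 fix x,y -212.5 -0.0 F [-0.1  0.7 -3.1] F along 0.68 w 24.4 g 40.059717893600464
t 5.55 p [ 523.1 -115.9   32.2] yawY -16.15 fix x,y -212.5 -0.0 F [ 0.5  0.3 -2.6] F along 0.46 w 24.4 g 40.06031155586243
```

```bash
python3 -m pendant '[{"jaw":-1,"tx":0.14,"ty":0.48,"tz":0,"ax":0,"ay":0,"az":0},{"jaw":-1,"tx":0.28,"ty":0.96,"tz":0,"ax":0,"ay":0,"az":0},{"jaw":-1,"tx":0.42,"ty":1.44,"tz":0,"ax":0,"ay":0,"az":0},{"jaw":-1,"tx":0.55,"ty":1.92,"tz":0,"ax":0,"ay":0,"az":0},{"jaw":-1,"tx":0.55,"ty":1.92,"tz":0,"ax":0,"ay":0,"az":0}]' >/dev/null;python3 st.py;  python3 -m pendant '[{"jaw":-1,"tx":0.14,"ty":0.48,"tz":0,"ax":0,"ay":0,"az":0},{"jaw":-1,"tx":0.28,"ty":0.96,"tz":0,"ax":0,"ay":0,"az":0},{"jaw":-1,"tx":0.42,"ty":1.44,"tz":0,"ax":0,"ay":0,"az":0},{"jaw":-1,"tx":0.55,"ty":1.92,"tz":0,"ax":0,"ay":0,"az":0},{"jaw":-1,"tx":0.55,"ty":1.92,"tz":0,"ax":0,"ay":0,"az":0}]'>/dev/null; python3 st.py

```

```text
t 6.17 p [528.4 -96.2  31.8] yawY -16.12 fix x,y -192.1 0.3 F [-0.5 -0.1 -2.6] F along -0.27 w 24.5 g 40.05992352962494
t 6.8 p [533.9 -77.   31.8] yawY -16.12 fix x,y -172.2 0.3 F [ 0.  -0.1 -2.6] F along -0.12 w 24.1 g 40.05931377410889
```

```bash
python3 -m pendant '[{"jaw":-1,"tx":0,"ty":0,"tz":-0.05,"ax":0,"ay":0,"az":0},{"jaw":-1,"tx":0,"ty":0,"tz":-0.05,"ax":0,"ay":0,"az":0}]' >/dev/null;python3 st.py;  python3 -m pendant '[{"jaw":-1,"tx":0.28,"ty":0.96,"tz":0,"ax":0,"ay":0,"az":0},{"jaw":-1,"tx":0.55,"ty":1.92,"tz":0,"ax":0,"ay":0,"az":0},{"jaw":-1,"tx":0.83,"ty":2.88,"tz":0,"ax":0,"ay":0,"az":0},{"jaw":-1,"tx":1.11,"ty":3.84,"tz":0,"ax":0,"ay":0,"az":0},{"jaw":-1,"tx":1.11,"ty":3.84,"tz":0,"ax":0,"ay":0,"az":0}]'>/dev/null; python3 st.py

```

```text
t 7.05 p [533.8 -77.6  31.3] yawY -16.16 fix x,y -172.7 0.3 F [ 0.1 -0.4 -2.2] F along -0.37 w 24.1 g 40.06031334400177
t 7.67 p [545.1 -38.1  31.3] yawY -16.07 fix x,y -131.6 0.4 F [ 0.3  0.1 -2.7] F along 0.22 w 24.5 g 40.05928337574005
```

```bash
python3 -m pendant '[{"jaw":-1,"tx":0.28,"ty":0.96,"tz":0,"ax":0,"ay":0,"az":0},{"jaw":-1,"tx":0.55,"ty":1.92,"tz":0,"ax":0,"ay":0,"az":0},{"jaw":-1,"tx":0.83,"ty":2.88,"tz":0,"ax":0,"ay":0,"az":0},{"jaw":-1,"tx":0.83,"ty":2.88,"tz":0,"ax":0,"ay":0,"az":0}]' >/dev/null;python3 st.py;  python3 -m pendant '[{"jaw":-1,"tx":0.14,"ty":0.48,"tz":0,"ax":0,"ay":0,"az":0},{"jaw":-1,"tx":0.28,"ty":0.96,"tz":0,"ax":0,"ay":0,"az":0},{"jaw":-1,"tx":0.42,"ty":1.44,"tz":0,"ax":0,"ay":0,"az":0},{"jaw":-1,"tx":0.42,"ty":1.44,"tz":0,"ax":0,"ay":0,"az":0}]'>/dev/null; python3 st.py
python3 - <<'E'
from h import *
d=grab('top');s=grab('scene')
a=cv2.resize(d['pixels'][140:240,190:310],(480,400));b=cv2.resize(s['pixels'][150:230,300:430],(650,400))[:,:320*2]
b=cv2.resize(b,(320,200));o=np.zeros((400,800,3),np.uint8);o[:,:480]=a;o[:200,480:]=b
cv2.imwrite('pics/g3.png',cv2.convertScaleAbs(o,alpha=1.5))
E
```

```text
t 8.18 p [553.5  -9.4  31.3] yawY -16.09 fix x,y -101.8 0.3 F [ 0.  -0.  -3.3] F along -0.02 w 24.6 g 40.05939781665802
t 8.68 p [557.6   4.5  31.3] yawY -16.13 fix x,y -87.3 0.2 F [-0.5  0.8 -2.6] F along 0.58 w 24.1 g 40.05998432636261
```

View pics/g3.png

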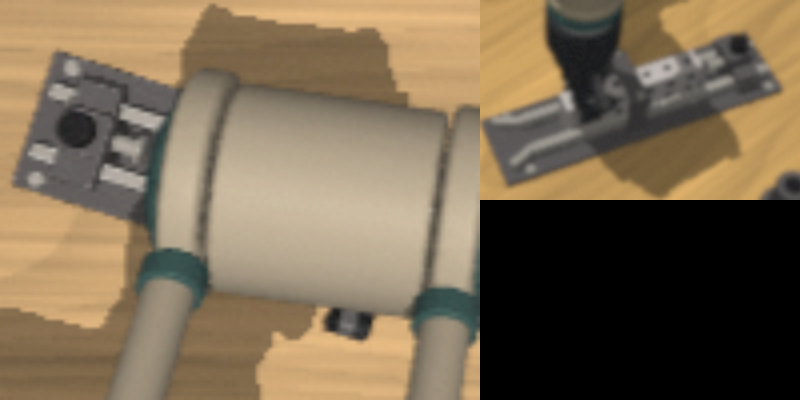

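The loose block is partly under the bridge (about (590,90) in the right inset), the row block shows white at (660,68), and the stop is undisturbed. I set the block down, release it, and go behind it with closed fingers.

```bash
python3 -m pendant '[{"jaw":-1,"tx":0,"ty":0,"tz":-0.05,"ax":0,"ay":0,"az":0},{"jaw":-1,"tx":0,"ty":0,"tz":-0.07,"ax":0,"ay":0,"az":0}]' >/dev/null;python3 st.py;  python3 -m pendant '[{"jaw":-0.2,"tx":0,"ty":0,"tz":-0.07,"ax":0,"ay":0,"az":0},{"jaw":0,"tx":0,"ty":0,"tz":0,"ax":0,"ay":0,"az":0},{"jaw":0,"tx":0,"ty":0,"tz":0,"ax":0,"ay":0,"az":0},{"jaw":0,"tx":0,"ty":0,"tz":3,"ax":0,"ay":0,"az":0},{"jaw":0,"tx":0,"ty":0,"tz":6,"ax":0,"ay":0,"az":0},{"jaw":-1,"tx":-0.7,"ty":-2.4,"tz":6,"ax":0,"ay":0,"az":0},{"jaw":-1,"tx":-1.39,"ty":-4.8,"tz":6,"ax":0,"ay":0,"az":0},{"jaw":-1,"tx":-1.39,"ty":-4.8,"tz":6,"ax":0,"ay":0,"az":0},{"jaw":-1,"tx":-1.39,"ty":-4.8,"tz":6,"ax":0,"ay":0,"az":0},{"jaw":-1,"tx":-1.39,"ty":-4.8,"tz":6,"ax":0,"ay":0,"az":0}]' 20 >/dev/null; python3 st.py
python3 -m pendant '[{"jaw":-1,"tx":0,"ty":0,"tz":-3,"ax":0,"ay":0,"az":0},{"jaw":-1,"tx":0,"ty":0,"tz":-6.1,"ax":0,"ay":0,"az":0},{"jaw":-1,"tx":0,"ty":0,"tz":-6.3,"ax":0,"ay":0,"az":0},{"jaw":-1,"tx":0,"ty":0,"tz":-6.3,"ax":0,"ay":0,"az":0},{"jaw":-1,"tx":0,"ty":0,"tz":-6.3,"ax":0,"ay":0,"az":0}]' >/dev/null; python3 st.py
```

```text
t 9.03 p [557.4   4.1  30.9] yawY -16.17 fix x,y -87.8 0.2 F [-1.4  0.2  1.4] F along -0.16 w 24.6 g 40.47125458717346
t 10.28 p [543.7 -43.1  90.5] yawY -16.12 fix x,y -136.9 0.3 F [ 0.3 -0.2  0.3] F along -0.07 w 0.0 g 0.0
t 10.9 p [544.7 -43.9  28.9] yawY -16.14 fix x,y -137.3 -0.8 F [ 0.9  0.6 -0.3] F along 0.86 w 0.1 g 0.0
```

```bash
python3 -m pendant '[{"jaw":-1,"tx":0.14,"ty":0.48,"tz":0,"ax":0,"ay":0,"az":0},{"jaw":-1,"tx":0.28,"ty":0.96,"tz":0,"ax":0,"ay":0,"az":0},{"jaw":-1,"tx":0.36,"ty":1.25,"tz":0,"ax":0,"ay":0,"az":0},{"jaw":-1,"tx":0.44,"ty":1.54,"tz":0,"ax":0,"ay":0,"az":0},{"jaw":-1,"tx":0.53,"ty":1.83,"tz":0,"ax":0,"ay":0,"az":0},{"jaw":-1,"tx":0.61,"ty":2.11,"tz":0,"ax":0,"ay":0,"az":0}]' >/dev/null;python3 st.py;  python3 -m pendant '[{"jaw":-1,"tx":0.05,"ty":0.19,"tz":0,"ax":0,"ay":0,"az":0},{"jaw":-1,"tx":0.11,"ty":0.38,"tz":0,"ax":0,"ay":0,"az":0},{"jaw":-1,"tx":0.17,"ty":0.58,"tz":0,"ax":0,"ay":0,"az":0},{"jaw":-1,"tx":0.22,"ty":0.77,"tz":0,"ax":0,"ay":0,"az":0},{"jaw":-1,"tx":0.28,"ty":0.96,"tz":0,"ax":0,"ay":0,"az":0}]'>/dev/null; python3 st.py

```

```text
t 11.65 p [549.5 -22.8  27.6] yawY -16.13 fix x,y -115.8 0.4 F [ 0.1 -3.  -0.1] F along -2.83 w -0.1 g 0.7890680828131735
t 12.28 p [552.4 -13.   27.6] yawY -16.16 fix x,y -105.5 0.3 F [-0.9 -0.8  0.6] F along -1.03 w 0.2 g 1.1693801544606686
```

```bash
python3 -m pendant '[{"jaw":-1,"tx":0.03,"ty":0.1,"tz":0,"ax":0,"ay":0,"az":0},{"jaw":-1,"tx":0.06,"ty":0.19,"tz":0,"ax":0,"ay":0,"az":0},{"jaw":-1,"tx":0.08,"ty":0.29,"tz":0,"ax":0,"ay":0,"az":0},{"jaw":-1,"tx":0.11,"ty":0.38,"tz":0,"ax":0,"ay":0,"az":0},{"jaw":-1,"tx":0.14,"ty":0.48,"tz":0,"ax":0,"ay":0,"az":0}]' >/dev/null;python3 st.py;  python3 -m pendant '[{"jaw":-1,"tx":0.03,"ty":0.1,"tz":0,"ax":0,"ay":0,"az":0},{"jaw":-1,"tx":0.06,"ty":0.19,"tz":0,"ax":0,"ay":0,"az":0},{"jaw":-1,"tx":0.08,"ty":0.29,"tz":0,"ax":0,"ay":0,"az":0}]'>/dev/null; python3 st.py

```

```text
t 12.9 p [553.8  -8.3  27.6] yawY -16.16 fix x,y -100.6 0.3 F [-0.7 -1.7 -1.2] F along -1.86 w 0.0 g 1.0120689310133457
t 13.28 p [554.7  -5.3  27.6] yawY -16.16 fix x,y -97.5 0.3 F [ 0.2 -2.  -1.1] F along -1.88 w 0.5 g 0.9345695748925209
```

Both blocks are sliding (about 1.9 N). From here I use 0.5 mm rows with frequent force checks.

```bash
python3 -m pendant '[{"jaw":-1,"tx":0.015,"ty":0.05,"tz":0,"ax":0,"ay":0,"az":0},{"jaw":-1,"tx":0.03,"ty":0.1,"tz":0,"ax":0,"ay":0,"az":0},{"jaw":-1,"tx":0.03,"ty":0.1,"tz":0,"ax":0,"ay":0,"az":0}]' >/dev/null;python3 st.py;  python3 -m pendant '[{"jaw":-1,"tx":0.015,"ty":0.05,"tz":0,"ax":0,"ay":0,"az":0},{"jaw":-1,"tx":0.03,"ty":0.1,"tz":0,"ax":0,"ay":0,"az":0}]'>/dev/null; python3 st.py
python3 - <<'E'
from h import *
d=grab('top');a=cv2.resize(d['pixels'][145:215,190:270],(640,560),interpolation=cv2.INTER_CUBIC)
cv2.imwrite('pics/g4.png',cv2.convertScaleAbs(a,alpha=1.5))
E
```

```text
t 13.65 p [555.   -4.3  27.6] yawY -16.16 fix x,y -96.5 0.3 F [-0.7 -1.5 -0.7] F along -1.66 w 0.2 g 0.6819995865225792
t 13.9 p [555.2  -3.4  27.6] yawY -16.16 fix x,y -95.5 0.3 F [-0.2 -1.6 -1.8] F along -1.57 w -0.2 g 0.8664048369973898
```

View pics/g4.png

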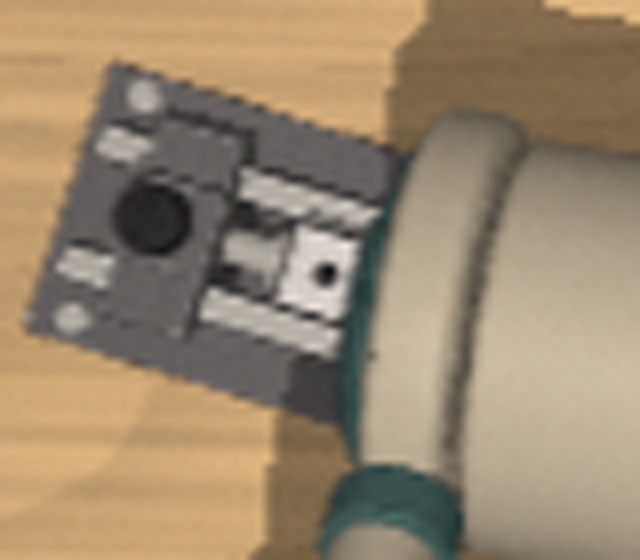

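The row block's front face is now almost at the pad, at about (285,260). I continue in small steps.

```bash
for i in 1; do python3 -m pendant '[{"jaw":-1,"tx":0.015,"ty":0.05,"tz":0,"ax":0,"ay":0,"az":0},{"jaw":-1,"tx":0.015,"ty":0.05,"tz":0,"ax":0,"ay":0,"az":0}]' >/dev/null;python3 st.py; done; python3 -m pendant '[{"jaw":-1,"tx":0.015,"ty":0.05,"tz":0,"ax":0,"ay":0,"az":0},{"jaw":-1,"tx":0.015,"ty":0.05,"tz":0,"ax":0,"ay":0,"az":0}]'>/dev/null; python3 st.py; python3 -m pendant '[{"jaw":-1,"tx":0.015,"ty":0.05,"tz":0,"ax":0,"ay":0,"az":0},{"jaw":-1,"tx":0.015,"ty":0.05,"tz":0,"ax":0,"ay":0,"az":0}]'>/dev/null; python3 st.py
```

```text
t 14.2 p [555.4  -2.9  27.6] yawY -16.16 fix x,y -95.0 0.3 F [-0.4 -0.7 -1.2] F along -0.77 w -0.1 g 0.7322916761040688
t 14.45 p [555.6  -2.4  27.6] yawY -16.16 fix x,y -94.4 0.3 F [-0.4 -2.  -1.2] F along -2.02 w -0.3 g 0.7430732622742653
t 14.7 p [555.7  -1.9  27.6] yawY -16.16 fix x,y -93.9 0.3 F [ 0.2 -1.3 -1.4] F along -1.17 w 0.1 g 0.7542495802044868
```

```bash
python3 -m pendant '[{"jaw":-1,"tx":0.015,"ty":0.05,"tz":0,"ax":0,"ay":0,"az":0},{"jaw":-1,"tx":0.015,"ty":0.05,"tz":0,"ax":0,"ay":0,"az":0}]' >/dev/null;python3 st.py; python3 -m pendant '[{"jaw":-1,"tx":0.015,"ty":0.05,"tz":0,"ax":0,"ay":0,"az":0},{"jaw":-1,"tx":0.015,"ty":0.05,"tz":0,"ax":0,"ay":0,"az":0}]'>/dev/null; python3 st.py; python3 -m pendant '[{"jaw":-1,"tx":0.015,"ty":0.05,"tz":0,"ax":0,"ay":0,"az":0},{"jaw":-1,"tx":0.015,"ty":0.05,"tz":0,"ax":0,"ay":0,"az":0}]'>/dev/null; python3 st.py
```

```text
t 14.95 p [555.8  -1.4  27.6] yawY -16.16 fix x,y -93.4 0.3 F [ 0.3 -1.6  0. ] F along -1.44 w -0.4 g 0.7552787940949202
t 15.2 p [556.   -0.9  27.6] yawY -16.16 fix x,y -92.9 0.2 F [-0.9 -1.4 -1.2] F along -1.62 w 0.5 g 0.7573444023728371
t 15.45 p [ 5.561e+02 -4.000e-01  2.760e+01] yawY -16.16 fix x,y -92.3 0.3 F [-0.5 -1.6 -1.2] F along -1.7 w -0.1 g 0.7571254391223192
```

```bash
python3 -m pendant '[{"jaw":-1,"tx":0.015,"ty":0.05,"tz":0,"ax":0,"ay":0,"az":0},{"jaw":-1,"tx":0.015,"ty":0.05,"tz":0,"ax":0,"ay":0,"az":0}]' >/dev/null;python3 st.py; python3 -m pendant '[{"jaw":-1,"tx":0.015,"ty":0.05,"tz":0,"ax":0,"ay":0,"az":0},{"jaw":-1,"tx":0.015,"ty":0.05,"tz":0,"ax":0,"ay":0,"az":0}]'>/dev/null; python3 st.py; python3 -m pendant '[{"jaw":-1,"tx":0.015,"ty":0.05,"tz":0,"ax":0,"ay":0,"az":0},{"jaw":-1,"tx":0.015,"ty":0.05,"tz":0,"ax":0,"ay":0,"az":0}]'>/dev/null; python3 st.py
```

```text
t 15.7 p [5.563e+02 1.000e-01 2.760e+01] yawY -16.16 fix x,y -91.8 0.2 F [ 0.  -1.  -0.7] F along -0.94 w -0.2 g 0.7601374480873346
t 15.95 p [556.4   0.6  27.6] yawY -16.16 fix x,y -91.3 0.2 F [-0.5 -0.3 -0.5] F along -0.43 w 0.2 g 0.7611471321433783
t 16.2 p [556.6   1.1  27.6] yawY -16.16 fix x,y -90.8 0.2 F [-1.  -1.9 -1.3] F along -2.09 w 0.2 g 0.7634525746107101
```

```bash
python3 -m pendant '[{"jaw":-1,"tx":0.015,"ty":0.05,"tz":0,"ax":0,"ay":0,"az":0},{"jaw":-1,"tx":0.015,"ty":0.05,"tz":0,"ax":0,"ay":0,"az":0}]' >/dev/null;python3 st.py; python3 -m pendant '[{"jaw":-1,"tx":0.015,"ty":0.05,"tz":0,"ax":0,"ay":0,"az":0},{"jaw":-1,"tx":0.015,"ty":0.05,"tz":0,"ax":0,"ay":0,"az":0}]'>/dev/null; python3 st.py
python3 - <<'E'
from h import *
d=grab('top');a=cv2.resize(d['pixels'][165:195,205:245],(640,480),interpolation=cv2.INTER_CUBIC)
s=grab('scene')
cv2.imwrite('pics/g5.png',cv2.convertScaleAbs(a,alpha=1.5))
o=np.array([582,88.3]);t=np.radians(73.9);e=np.array([np.cos(t),np.sin(t)]);n=np.array([-e[1],e[0]])
for im in('top','scene'):
    W=pts(dict(np.load(im+'.npz')))*1000;x=(W[...,:2]-o)@e;y=(W[...,:2]-o)@n
    for A in range(30,102,3):
        m=(abs(x-A)<1.6)&(abs(y)<7)&(W[...,2]>5);print(A,m.sum() and W[m][:,2].max().round(0),end='; ')
    m=(abs(y)<9)&(abs(W[...,2]-58)<4)&(x>30)&(x<85);print(im,'front',np.sort(x[m])[-6:])
E
```

```text
t 16.45 p [556.8   1.6  27.6] yawY -16.15 fix x,y -90.3 0.2 F [ 0.2 -1.3 -0.8] F along -1.23 w -0.2 g 0.7950985617935658
t 16.7 p [556.8   1.6  27.6] yawY -16.13 fix x,y -90.3 0.2 F [-0.9 -4.  -0.5] F along -4.06 w -0.5 g 2.1287357434630394
30 0; 33 0; 36 0; 39 0; 42 0; 45 0; 48 0; 51 0; 54 58.0; 57 59.0; 60 61.0; 63 60.0; 66 62.0; 69 62.0; 72 59.0; 75 40.0; 78 41.0; 81 41.0; 84 41.0; 87 40.0; 90 53.0; 93 53.0; 96 65.0; 99 65.0; top front [68.8603835  69.12890017 69.14523823 69.93658731 70.4263819  70.6208674 ]
30 61.0; 33 60.0; 36 62.0; 39 59.0; 42 62.0; 45 61.0; 48 61.0; 51 62.0; 54 61.0; 57 62.0; 60 61.0; 63 61.0; 66 60.0; 69 0; 72 0; 75 39.0; 78 39.0; 81 41.0; 84 40.0; 87 54.0; 90 55.0; 93 56.0; 96 66.0; 99 68.0; scene front [64.96398378 65.52127983 67.01166899 67.01582116 67.26833944 67.33450233]
```

View pics/g5.png

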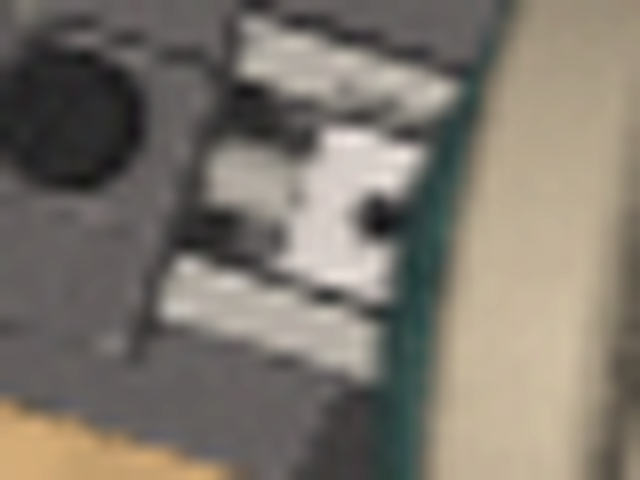

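The row block's face (about (305,200)) meets the pad. The tool stopped moving and the force jumped to 4 N. One more half step confirms it.

```bash
python3 -m pendant '[{"jaw":-1,"tx":0.015,"ty":0.05,"tz":0,"ax":0,"ay":0,"az":0},{"jaw":-1,"tx":0.015,"ty":0.05,"tz":0,"ax":0,"ay":0,"az":0},{"jaw":-1,"tx":0.015,"ty":0.05,"tz":0,"ax":0,"ay":0,"az":0}]' >/dev/null;python3 st.py
```

```text
t 17.18 p [556.7   1.7  27.6] yawY -16.13 fix x,y -90.3 0.2 F [-1.2 -6.   0.2] F along -6.14 w 0.2 g 3.265894688665867
```

Confirmed: the force rose to 6 N with no motion. I back off, lift clear and check.

```bash
python3 -m pendant '[{"jaw":-1,"tx":-0.06,"ty":-0.2,"tz":0,"ax":0,"ay":0,"az":0},{"jaw":-1,"tx":-0.28,"ty":-0.96,"tz":0,"ax":0,"ay":0,"az":0},{"jaw":-1,"tx":-0.83,"ty":-2.88,"tz":0,"ax":0,"ay":0,"az":0},{"jaw":-1,"tx":-0.83,"ty":-2.88,"tz":5,"ax":0,"ay":0,"az":0},{"jaw":-1,"tx":-2,"ty":-7,"tz":10,"ax":0,"ay":0,"az":0},{"jaw":-1,"tx":-4,"ty":-13,"tz":15,"ax":0,"ay":0,"az":0},{"jaw":-1,"tx":-8,"ty":-19,"tz":18,"ax":0,"ay":0,"az":0},{"jaw":-1,"tx":-12,"ty":-25,"tz":18,"ax":0,"ay":0,"az":0},{"jaw":-1,"tx":-16,"ty":-29,"tz":18,"ax":0,"ay":0,"az":0},{"jaw":-1,"tx":-16,"ty":-29,"tz":18,"ax":0,"ay":0,"az":0}]' >/dev/null;python3 st.py
python3 - <<'E'
from h import *
d=grab('top');s=grab('scene')
a=cv2.resize(d['pixels'][145:235,185:345],(800,450),interpolation=cv2.INTER_CUBIC)
b=cv2.resize(s['pixels'][160:222,300:425],(300,150));o=np.zeros((600,800,3),np.uint8);o[:450]=a;o[450:,:300]=b
cv2.imwrite('pics/g6.png',cv2.convertScaleAbs(o,alpha=1.5))
E
```

```text
t 18.43 p [ 394.5 -290.   208.1] yawY -16.32 fix x,y -415.4 75.3 F [-0.1  0.2  0.5] F along 0.17 w -0.1 g 0.0
```

View pics/g6.png

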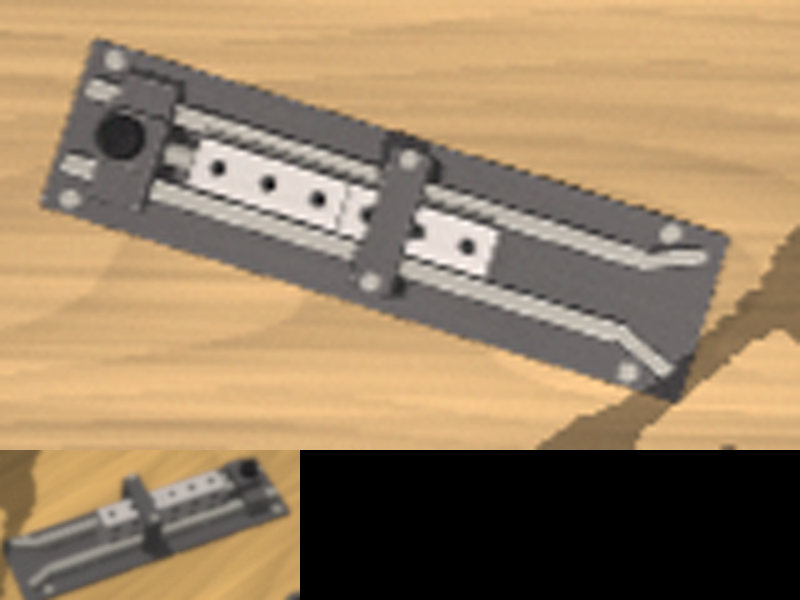

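The row is closed: the joint at (345,203) shows as a hairline, the front face is on the pad at (195,163), the loose block passes under the bridge, and the stop is unmoved.

```bash
python3 -c "from rig import manip;print(manip.sign_off())"
```

```text
the job is handed in; nothing more can be done
None
```

The loose block is in the channel under the bridge and the row is closed up against the screw pad; the push peaked at about 6 N, the last picture shows no gaps and the stop unmoved, and the job was handed in at about 18.5 s.

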